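# Unstack the masking tapes onto their stands

### The arm

A 6-joint arm with a two-finger parallel gripper is mounted at the origin on a cart in front of the work surface, level with it; the furniture and walls round the work are solid. World frame = base frame: x ahead of the robot, y to its left, z up, the work surface at z = 0. Lengths are in m, angles in rad, forces in N, time in s.
With the tool pointing down it reaches from about 0.25 to 0.775 m from the base axis. Payload 4 kg.
Tool frame: the origin (TCP) lies on the centre line of the jaws, within the pads' length; the fingertips stand 11 mm ahead of it and the grasp point (between the pads) lies 8 mm behind it; z points along the fingers, y is the line along which they close (so a half turn about z gives the same grasp; the last joint's range is limited). The gripper opens to 85 mm and grips with 20 to 120 N. Pads are 22 mm wide; open, the fingers measure 114 mm over their backs; the gripper's body (76 mm by 85 mm) begins 54 mm behind the grasp point. The pads swing forward as they close: fully open they stand 13 mm farther back than shut.
Start: joints at [1.083, 0.087, 1.371, -0, 1.684, -0.103], TCP at [0.206, 0.51, 0.242] pointing down, gripper open.
Joint ranges: [-3.1, 3.1], [-0.76, 2.03], [0.27, 2.55], [-1.08, 4.22], [0.17, 2.65], [-2.57, 2.57]. Speed limits (rad/s): [2.79, 2.79, 3.14, 3.14, 3.14, 3.14].

### API

Orientations are given as [roll, pitch, yaw] about the fixed x, y, z axes, in that order (R = Rz(yaw) Ry(pitch) Rx(roll)).
In Python, from rig import sensors, eyes, order gives the robot as it stands. The module is installed in compiled form; this text tells all that it offers.
- The arm moves only by the shell command python3 -m pendant 'ROWS' [FORCE]. ROWS is JSON, one flat list of numbers, 7 for each row, row after row: the turn, a rotation vector about the world's x, y, z in degrees, then the shift along the world's x, y, z in mm, then the opening, from 0 (shut) to 1 (fully open). In form: [wx, wy, wz, tx, ty, tz, fingers, wx, wy, wz, tx, ty, tz, fingers, ...]. A call has 1 to 10 rows; each row shifts and turns the commanded pose from where the row before left it; what a row does not reach is not made up. A row lasts 1/8 s, in which the tool goes at most 62.5 mm and 10.7 degrees, less where a joint would pass 70% of its speed; a pose out of reach is approached as far as the arm can. A call with a gripper value outside its range is refused whole. The fingers move at their own pace and stop on an object; FORCE is the grip in N (left out, the last holds). Time passes only in rows, so rows that do not move let the fingers close. It gives the time, the measured TCP pose, the force, the opening and the grip force at its end, in the units of the state.
- sensors.observe(): the state, without advancing time (a new reading comes with each control period).
- eyes.read_camera(name): name is "side" or "top"; returns (picture, depth): 420x560x3 uint8, red, green, blue; 420x560 float32, m along the optical axis (not along the pixel's ray), 0 where there is no reading.
- eyes.get_calibration(name): a dict with "fov_y" (degrees; the focal length in pixels is half the picture's height over the tangent of half this angle, whatever the lens; pixels are square), "cx", "cy" (the principal point, pixels), "eye" and "rotation" of the camera in the world. Camera axes: x right, y down, z forward; pixel columns grow to the right and rows downward; lengths in m; the calibration is good to about 2 mm. A picture is of the moment at which its call begins. get_calibration takes no time and is no camera call.
- order.close_job(): hands the job in; it is judged then, once.
The state is a dict: "time": time; "joint_positions": joint angles; "joint_vel": joint speeds; "effort": joint torques, N m; "ee_pos": TCP position; "ee_rot": TCP orientation; "ft_force": force on the tool from outside, world axes, zero at the start; "torque": the same for the moment, N m; "grip_width": finger opening in m; "finger_force": force on a finger pad.
Only numpy, scipy, OpenCV 4.12 (cv2) and the standard library are available. Lean on these libraries where they do the work, as an engineer would, in place of code of your own. Each camera call takes 0.05 s, during which the arm holds its last target. There are 200 camera calls.

### The job

Take the stack of tape rolls apart and put each roll of tape flat and centred on the stand of its own colour (blue on blue, amber on yellow, cream on white); the cutter that lies on the white stand belongs lengthwise in the grey tray. Leave the dropper bottle and the tape measure standing where they are.

Things in the scene. Friction and masses are not known exactly. Their poses are not given: they have to be found in the camera images.
- cutter: yellow snap-off cutter, with its thin blade out, starts flat across the white stand; 163 mm long, 23 mm wide, body 13 mm high, 0.045 kg. Origin: middle of the whole length, on the underside; y runs lengthwise from the blade (-82 to -54 mm) to the butt end (+82 mm), x across, z up. Grip the yellow body across x, best at y = +15 mm, its centre of mass
- tape_blue: roll of blue masking tape, top of the stack of three; a ring 94 mm outside diameter, 18 mm high, hole about 80 mm, wall 8 mm thick. Origin: centre of the underside; z is the ring's axis, up. 0.07 kg, rigid; take it by pinching the wall from above, one finger in the hole, squarest on its x axis or any 45 degrees further round (eight flats)
- tape_amber: roll of amber-yellow masking tape, under the blue roll; ring 104 mm outside diameter, 24 mm high, hole about 80 mm, wall 12 mm thick. Origin: centre of the underside, z up the axis. 0.12 kg, pinch the wall, squarest on its x axis or any 45 degrees further round
- tape_cream: roll of cream (off-white) masking tape, bottom of the stack, standing on the bench; ring 112 mm outside diameter, 30 mm high, hole about 80 mm, wall 16 mm thick. Origin: centre of the underside, z up the axis. 0.16 kg, pinch the wall, squarest on its x axis or any 45 degrees further round
- stand_blue: fixed round tape stand, blue, for the blue roll: a flat disc 112 mm in diameter and 10 mm high (the ring and screw on top are flush). Origin: centre of the underside on the bench; the disc's top face, on which the roll lies, is 10 mm above it, z up
- stand_yellow: fixed round tape stand, yellow-orange, for the amber roll: a flat disc 112 mm in diameter and 10 mm high (the ring and screw on top are flush). Origin: centre of the underside on the bench; the disc's top face, on which the roll lies, is 10 mm above it, z up
- stand_white: fixed round tape stand, white, for the cream roll: a flat disc 112 mm in diameter and 10 mm high (the ring and screw on top are flush). Origin: centre of the underside on the bench; the disc's top face, on which the roll lies, is 10 mm above it, z up
- cutter_tray: fixed grey tray with a low lip and a black rubber floor, 88 x 208 mm outside, 80 x 200 mm inside, floor 4 mm and lip 10 mm above the bench. Origin: centre of the underside; its long side runs along its y axis, short side along x, z up
- hardener: brown dropper bottle with black cap, 33 mm across, 102 mm high, loose, a bystander to leave standing where it is. Origin: centre of the underside
- tape_measure: black steel-tape measure with a yellow face, case 34 x 64 mm, 60 mm high, loose, a bystander to leave standing where it is. Origin: centre of the underside
There are look-alikes about, which are no part of the job. What is shaped like the tape_amber but pink, purple or turquoise is not meant.

How it is judged:
At the end, for the whole second after the job is handed in: Each roll flat (0.08 rad) on its colour's stand, underside 6-13.5 mm over the bench, centre within 12 mm; cutter on the tray floor (flat, origin below 7 mm), origin within 30 mm across, 20 mm along, lengthwise to 0.35 rad; all at rest; bottle and tape measure upright, moved under 20 mm (horizontal distance between tape_blue and stand_blue below 0.012 m and z of tape_blue in the frame of stand_blue between 0.006 and 0.0135 m and angle between each of tape_blue, tape_amber, tape_cream's own z axis and vertical below 0.08 rad and linear speed of each of tape_blue, tape_amber, tape_cream, cutter below 0.02 m/s and angular speed of each of tape_blue, tape_amber, tape_cream, cutter below 0.2 rad/s and horizontal distance between tape_amber and stand_yellow below 0.012 m and z of tape_amber in the frame of stand_yellow between 0.006 and 0.0135 m and horizontal distance between tape_cream and stand_white below 0.012 m and z of tape_cream in the frame of stand_white between 0.006 and 0.0135 m and x of cutter in the frame of cutter_tray between -0.03 and 0.03 m and y of cutter in the frame of cutter_tray between -0.02 and 0.02 m and height (world z) of cutter below 0.007 m and angle between the y axis of cutter and the y axis of cutter_tray, either way round below 0.35 rad and angle between cutter's own z axis and vertical below 0.06 rad and distance of each of hardener, tape_measure from where it was at the start of the episode below 0.02 m and angle between each of hardener, tape_measure's own z axis and vertical below 0.15 rad); the robot touches nothing.
It fails at once if the dropper bottle is pushed more than 2 cm from its place or knocked over (distance of hardener from where it was at the start of the episode above 0.02 m or angle between hardener's own z axis and vertical above 0.4 rad).
It fails at once if the tape measure is pushed more than 2 cm from its place or knocked over (distance of tape_measure from where it was at the start of the episode above 0.02 m or angle between tape_measure's own z axis and vertical above 0.4 rad).
It also fails if it takes over 102 s, if anything falls off the work surface, if the arm or the gripper's body presses on something with over 40 N, if the wrist force passes 120 N, or if a joint passes its speed limit or range.

## Working session

There is one attempt and no reset: what is moved stays moved. The work goes in short steps, Python scripts to look and compute and a shell command to move; the robot and the scene stay as the last step left them, time stands still between calls to the robot, and variables do not carry over. Pictures are saved under pics/ and viewed, at most 17 in all, crops included, and the job is handed in when it is done.

```bash
mkdir -p pics
cat > h.py <<'E'
import numpy as np, cv2
from rig import sensors, eyes, order
def cal(n):
    c=eyes.get_calibration(n); return c, 210/np.tan(np.radians(c["fov_y"])/2)
def snap(n,f):
    p,d=eyes.read_camera(n); cv2.imwrite('pics/'+f+'.png',p[:,:,::-1]); np.savez('pics/'+f,p=p,d=d); return p,d
def plane(n,uv,z):
    c,f=cal(n); uv=np.atleast_2d(uv).astype(float); R=np.array(c["rotation"]);e=np.array(c["eye"])
    r=np.c_[(uv[:,0]-c["cx"])/f,(uv[:,1]-c["cy"])/f,np.ones(len(uv))]@R.T
    return e+r*((z-e[2])/r[:,2])[:,None]
def cloud(n,d):
    c,f=cal(n); v,u=np.mgrid[:420,:560]; R=np.array(c["rotation"])
    return np.stack([(u-c["cx"])/f*d,(v-c["cy"])/f*d,d],-1)@R.T+np.array(c["eye"])
E
python3 - <<'E'
from h import *
for n in("top","side"): snap(n,n+'0'); print(n,cal(n))
print(sensors.observe())
E
```

```text
top ({'fov_y': 47.73519918413713, 'cx': 272.9548616562774, 'cy': 209.28241880308326, 'eye': array([0.40421491, 0.08074793, 1.38068285]), 'rotation': array([-3.01933737, -0.00690419, -1.54269381])}, np.float64(474.61635133266697))
side ({'fov_y': 43.354369285386944, 'cx': 284.1403905065329, 'cy': 201.26078800195492, 'eye': array([ 0.68783607, -0.77541754,  0.98579442]), 'rotation': array([-2.39717699,  0.00716687,  0.13908098])}, np.float64(528.3189769392735))
{'time': 0.1, 'joint_positions': array([ 1.08290077e+00,  8.79052898e-02,  1.37205087e+00,  2.28679872e-05,
        1.68362371e+00, -1.03116371e-01]), 'joint_vel': array([ 4.46091154e-04, -2.35777085e-03, -3.32489129e-03,  1.75015068e-03,
       -7.58346186e-05,  9.27251214e-04]), 'effort': array([ 1.82973105e-03, -3.53018332e+01, -3.14216280e+01, -1.53500164e-04,
        7.99851929e-03, -4.47956552e-05]), 'ee_pos': array([0.20625765, 0.50941807, 0.24126945]), 'ee_rot': array([-3.13961833e+00, -2.27158212e-04,  2.75681579e+00]), 'ft_force': array([ 0.22010279, -0.0681884 ,  1.19665681]), 'torque': array([ 0.01131443, -0.0063799 , -0.00463338]), 'finger_force': 0.0, 'grip_width': 0.08532792981909813}
```

```bash
sed -i 's/R=np.array(c\["rotation"\])/R=Rot.from_euler("xyz",c["rotation"]).as_matrix()/; 1a from scipy.spatial.transform import Rotation as Rot' h.py
python3 - <<'E'
from h import *
for n in("top","side"):
    z=np.load(f'pics/{n}0.npz'); P=cloud(n,z['d']); print(np.median(P[::20,::20,2]), P[210,280], (z['d']==0).mean())
E
```

```text
0.002147747900615893 [ 0.57290148  0.05523245 -0.00295457] 0.004085884353741497
0.002955478472037365 [ 0.54870339  0.09280564 -0.00067185] 0.003869047619047619
```

View pics/top0.png

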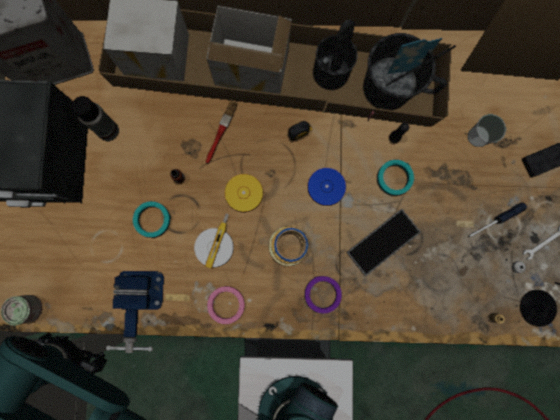

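View pics/side0.png

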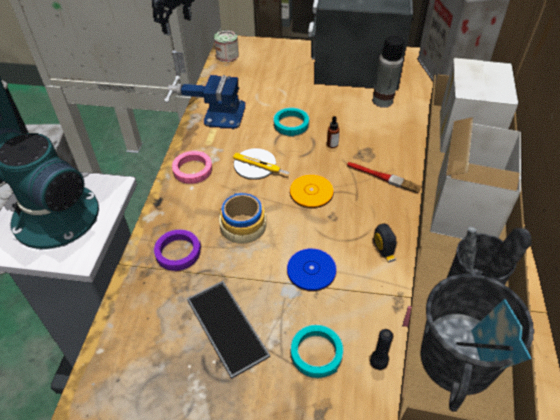

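Run:
```python
from h import *
z=np.load('pics/top0.npz'); P=cloud("top",z['d']); hsv=cv2.cvtColor(z['p'],cv2.COLOR_RGB2HSV)
def circ(n,name,uv,h,hs,lo,hi,r=32):
    z=np.load(f'pics/{n}0.npz'); hsv=cv2.cvtColor(z['p'],cv2.COLOR_RGB2HSV)
    m=cv2.inRange(hsv,np.array(lo),np.array(hi)); k=np.zeros_like(m); cv2.circle(k,uv,r,255,-1); m&=k
    c=max(cv2.findContours(m,0,1)[0],key=cv2.contourArea)
    Q=plane(n,cv2.convexHull(c)[:,0],h)[:,:2].astype(np.float32)
    (cx,cy),rad=cv2.minEnclosingCircle(Q*1000); print(n,name,round(cx),round(cy),'r',round(rad,1),'area',m.sum()//255)
for n,uvs in(("top",[(327,187),(244,193),(213,247),(290,244)]),("side",[(311,268),(311,190),(255,164),(242,208)])):
    circ(n,'stand_blue',uvs[0],.010,0,(105,120,60),(125,255,255))
    circ(n,'stand_yel',uvs[1],.010,0,(15,120,80),(32,255,255))
    circ(n,'stand_white',uvs[2],.010,0,(0,0,150),(180,50,255))
    circ(n,'blue roll',uvs[3],.072,0,(95,70,40),(125,255,255))
    circ(n,'tray',(383,242) if n=="top" else (227,328),.010,0,(0,0,0),(180,255,75),60)
Z=P[...,2]
# height slices of the stack
k=(abs(P[...,0]-np.median(P[235:250,285:300,0]))<.1)&(abs(P[...,1]-np.median(P[235:250,285:300,1]))<.1)
for a,b in((.062,.085),(.046,.062),(.02,.044)):
    m=k&(Z>a)&(Z<b); print(a,m.sum(),P[m].min(0),P[m].max(0),P[m].mean(0))
for n,uv in(("hard",(177,177)),("meas",(299,130))):
    w=P[uv[1]-18:uv[1]+18,uv[0]-18:uv[0]+18].reshape(-1,3); w=w[w[:,2]>.03]; print(n,w.min(0),w.max(0),w.mean(0))
# cutter
m=cv2.inRange(hsv,np.array((18,110,80)),np.array((32,255,255))); k2=np.zeros_like(m); cv2.circle(k2,(216,242),36,255,-1); cv2.circle(k2,(244,193),24,0,-1); m&=k2
pts=np.argwhere(m)[:,::-1].astype(np.float32); Q=(plane("top",pts,.021)[:,:2]*1000).astype(np.float32); print('cutter',cv2.minAreaRect(Q),cv2.fitLine(Q,2,0,.01,.01).T)
# tray
m=cv2.inRange(hsv,np.array((0,0,0)),np.array((180,255,75))); k2*=0; cv2.circle(k2,(383,242),60,255,-1); m&=k2
c=max(cv2.findContours(m,0,1)[0],key=cv2.contourArea); Q=(plane("top",c[:,0],.007)[:,:2]*1000).astype(np.float32); print('tray',cv2.minAreaRect(Q))
a=cv2.resize(z['p'][190:300,180:340],None,fx=5,fy=5)[:,:,::-1]; cv2.imwrite('pics/c0.png',a)
```

```text
top stand_blue 646 -78 r 54.9 area 1072
top stand_yel 619 162 r 94.4 area 2632
top stand_white 461 257 r 51.6 area 692
top blue roll 470 24 r 46.3 area 160
top tray 484 -249 r 112.3 area 2284
side stand_blue 645 -81 r 56.7 area 1590
side stand_yel 633 175 r 109.9 area 2737
side stand_white 452 228 r 52.4 area 710
side blue roll 469 20 r 52.8 area 337
side tray 486 -247 r 104.8 area 3266
0.062 328 [ 0.42356505 -0.02061382  0.0629934 ] [0.5182281  0.07097144 0.08012446] [0.4695918  0.02542506 0.07125313]
0.046 209 [ 0.415467   -0.02191738  0.04611103] [0.52165084 0.07911833 0.06186672] [0.46860979 0.03715475 0.05355814]
0.02 219 [ 0.38149592 -0.07973176  0.02027117] [0.52074649 0.08727887 0.0439725 ] [0.45330474 0.03504282 0.02918761]
hard [0.40421491 0.08074793 0.03283046] [0.67485668 0.37054952 1.38068285] [0.64767274 0.34404663 0.10445909]
meas [ 0.40421491 -0.02207285  0.03051461] [0.82648295 0.08074793 1.38068285] [0.79504458 0.01106832 0.0730228 ]
cutter ((468.8721008300781, 234.49105834960938), (195.2318115234375, 188.94044494628906), 76.84896850585938) [[ 9.0576273e-01 -4.2378521e-01  4.6697794e+02  2.3260915e+02]]
tray ((477.7417297363281, -254.18113708496094), (113.21204376220703, 209.08287048339844), 39.45064926147461)
```

View pics/c0.png

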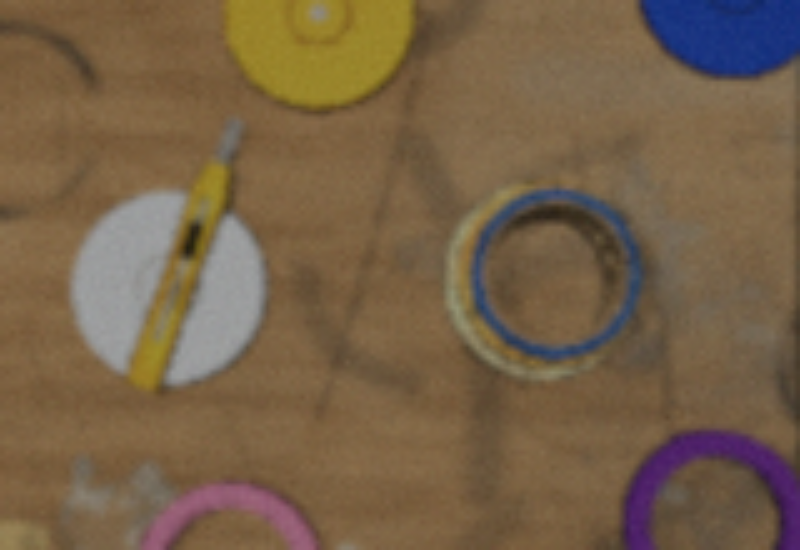

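Run:
```python
from h import *
def rect(n,uv,h,lo,hi,r,opn=3):
    z=np.load(f'pics/{n}0.npz'); hsv=cv2.cvtColor(z['p'],cv2.COLOR_RGB2HSV)
    m=cv2.inRange(hsv,np.array(lo),np.array(hi)); k=np.zeros_like(m); cv2.circle(k,uv,r,255,-1); m&=k
    m=cv2.morphologyEx(m,cv2.MORPH_OPEN,np.ones((opn,opn)))
    c=max(cv2.findContours(m,0,1)[0],key=cv2.contourArea)
    Q=(plane(n,c[:,0],h)[:,:2]*1000).astype(np.float32)
    print(n,cv2.minAreaRect(Q),cv2.minEnclosingCircle(Q),cv2.contourArea(c))
for s in(60,45,): 
  rect("top",(383,242),.005,(0,0,0),(180,255,s),60,5); rect("side",(227,328),.005,(0,0,0),(180,255,s),60,5)
for S in(170,200):
  rect("top",(244,193),.01,(18,S,80),(32,255,255),32); rect("side",(311,190),.01,(15,S,80),(32,255,255),32)
print('tray corners',plane("top",[(403,210),(419,233),(368,273),(348,250)],.01)*1000)
print('white',plane("top",[(213.6,247.4)],.01)*1000)
print('cutter butt,tip,bodyfront',plane("top",[(209.2,267.6),(227.6,213.6),(223.6,222.6)],.021)*1000)
print('cutter side',plane("side",[(236,157),(287,176)],.02)*1000)
z=np.load('pics/side0.npz');cv2.imwrite('pics/c1.png',cv2.resize(z['p'][140:250,180:300],None,fx=5,fy=5,interpolation=2)[:,:,::-1])
```

```text
top ((486.9462890625, -247.37863159179688), (85.21286010742188, 205.0037384033203), 38.66388702392578) ((487.8629455566406, -247.64773559570312), 105.15943145751953) 1878.5
side ((485.5315246582031, -244.33566284179688), (78.29043579101562, 197.00164794921875), 39.08622741699219) ((485.52618408203125, -244.35256958007812), 103.64669799804688) 3047.0
top ((488.455322265625, -247.12237548828125), (80.24845123291016, 199.46755981445312), 39.672698974609375) ((488.0336608886719, -247.30657958984375), 102.72882843017578) 1768.0
side ((485.7141418457031, -244.827880859375), (75.94419860839844, 195.66607666015625), 39.15753936767578) ((485.2674255371094, -244.8817596435547), 102.05522155761719) 2927.0
top ((620.0307006835938, 163.42454528808594), (108.54808807373047, 107.74563598632812), 46.69000244140625) ((620.1866455078125, 163.80076599121094), 55.48731231689453) 1068.0
side ((620.3737182617188, 161.89788818359375), (110.23711395263672, 117.08171844482422), 7.538242816925049) ((619.071044921875, 161.5381622314453), 59.483577728271484) 1116.5Traceback (most recent call last):
  File "<stdin>", line 12, in <module>
  File "<stdin>", line 6, in rect
ValueError: max() iterable argument is empty
```

Run:
```python
from h import *
np.set_printoptions(suppress=True,precision=0)
print('tray corners',plane("top",[(403,210),(419,233),(368,273),(348,250)],.01)*1000)
print('white',plane("top",[(213.6,247.4)],.01)*1000)
print('cutter butt,tip,bodyfront',plane("top",[(209.2,267.6),(227.6,213.6),(223.6,222.6)],.021)*1000)
print('cutter side',plane("side",[(236,157),(287,176)],.02)*1000)
z=np.load('pics/side0.npz');cv2.imwrite('pics/c1.png',cv2.resize(z['p'][140:250,180:300],None,fx=5,fy=5,interpolation=2)[:,:,::-1])
```

```text
tray corners [[ 582. -303.   10.]
 [ 516. -349.   10.]
 [ 397. -201.   10.]
 [ 461. -144.   10.]]
white [[457. 244.  10.]]
cutter butt,tip,bodyfront [[399. 252.  21.]
 [555. 206.  21.]
 [529. 217.  21.]]
cutter side [[406. 248.  20.]
 [553. 194.  20.]]
```

View pics/c1.png

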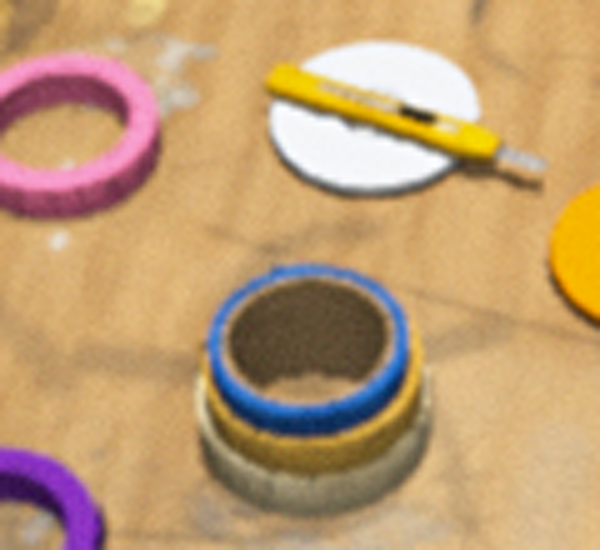

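```bash
python3 -m pendant '[0,0,1,32,-35,-10,0.6, 0,0,1,32,-35,-10,0.6, 0,0,1,32,-35,-10,0.6, 0,0,1,32,-35,-10,0.6, 0,0,1,32,-35,-10,0.6, 0,0,0,32,-35,-10,0.6, 0,0,0,32,-35,-10,0.6, 0,0,0,33,-32,-10,0.6, 0,0,0,0,0,0,0.6, 0,0,0,0,0,0,0.6]' 40
```

```text
time: 1.35
ee_pos: [0.463, 0.2329, 0.162]
ee_rot: [-3.142, -0.001, 2.844]
ft_force: [0.5, 1.0, -0.1]
grip_width: 0.0517
finger_force: 0.0
```

```bash
python3 -m pendant '[0,0,0,0,0,-35,0.6, 0,0,0,0,0,-35,0.6, 0,0,0,0,0,-30,0.6, 0,0,0,0,0,-20,0.6, 0,0,0,0,0,-10,0.6, 0,0,0,0,0,-8,0.6, 0,0,0,0,0,0,0.6]'
python3 - <<'E'
from h import *
snap("side","s1"); z=np.load('pics/s1.npz');cv2.imwrite('pics/c2.png',cv2.resize(z['p'][100:220,180:340],None,fx=5,fy=5,interpolation=2)[:,:,::-1])
E
```

```text
time: 2.22
ee_pos: [0.4633, 0.2331, 0.0245]
ee_rot: [3.141, 0.0, 2.845]
ft_force: [-0.2, -0.9, 0.0]
grip_width: 0.0513
finger_force: 0.0
```

View pics/c2.png

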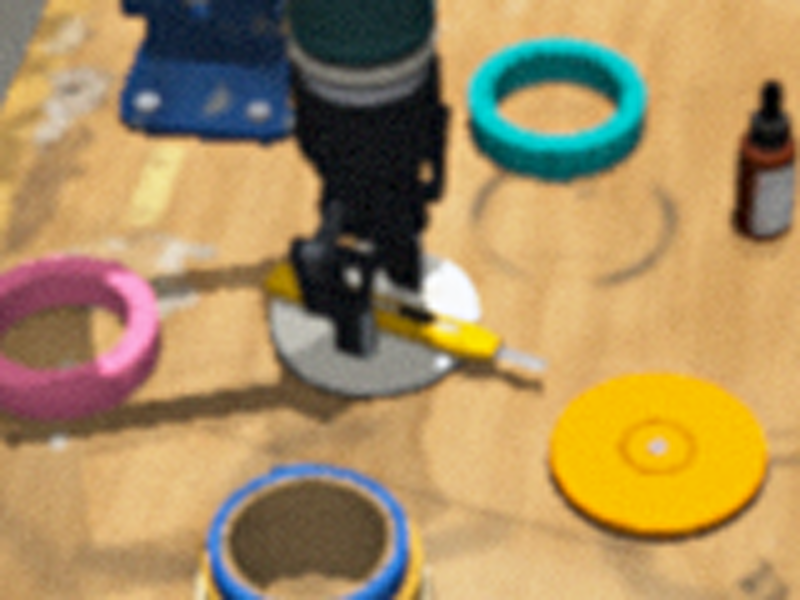

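The fingers (crop 355,330 and 405,270) straddle the yellow body near its centre of mass. Close and lift.

```bash
python3 -m pendant '[0,0,0,0,0,0,0, 0,0,0,0,0,0,0, 0,0,0,0,0,0,0, 0,0,0,0,0,0,0, 0,0,0,0,0,0,0, 0,0,0,0,0,0,0]' 40 && python3 -m pendant '[0,0,0,0,0,10,0, 0,0,0,0,0,30,0, 0,0,0,0,0,40,0, 0,0,0,0,0,40,0, 0,0,0,0,0,30,0, 0,0,0,0,0,0,0]'
```

```text
time: 3.02
ee_pos: [0.4643, 0.2331, 0.0254]
ee_rot: [3.14, 0.002, 2.844]
ft_force: [-1.1, -0.8, 4.7]
grip_width: 0.0213
finger_force: 39.8
time: 3.78
ee_pos: [0.4648, 0.2332, 0.1773]
ee_rot: [3.138, 0.005, 2.844]
ft_force: [-0.2, -0.4, -0.7]
grip_width: 0.021
finger_force: 39.2
```

```bash
python3 -m pendant '[0,0,-4,1,-47,0,0, 0,0,-4,1,-47,0,0, 0,0,-4,1,-47,0,0, 0,0,-4,1,-47,0,0, 0,0,-4,1,-47,0,0, 0,0,-4,2,-47,0,0, 0,0,-4,2,-47,0,0, 0,0,-4,2,-47,0,0, 0,0,-2,1,-46,0,0, 0,0,0,1,-46,0,0]' && python3 -m pendant '[0,0,0,0,0,-20,0, 0,0,0,0,0,-40,0, 0,0,0,0,0,-40,0, 0,0,0,0,0,-20,0, 0,0,0,0,0,-10,0, 0,0,0,0,0,0,0, 0,0,0,0,0,0,0]'
python3 - <<'E'
from h import *
snap("side","s2"); z=np.load('pics/s2.npz');cv2.imwrite('pics/c3.png',cv2.resize(z['p'][250:390,140:320],None,fx=4,fy=4,interpolation=2)[:,:,::-1])
E
```

```text
time: 5.03
ee_pos: [0.4753, -0.2361, 0.1719]
ee_rot: [-3.141, -0.004, 2.25]
ft_force: [-0.1, 1.0, 0.0]
grip_width: 0.0211
finger_force: 39.3
time: 5.9
ee_pos: [0.4771, -0.2356, 0.0453]
ee_rot: [3.141, 0.002, 2.251]
ft_force: [-0.4, -0.5, 0.1]
grip_width: 0.021
finger_force: 39.3
```

View pics/c3.png

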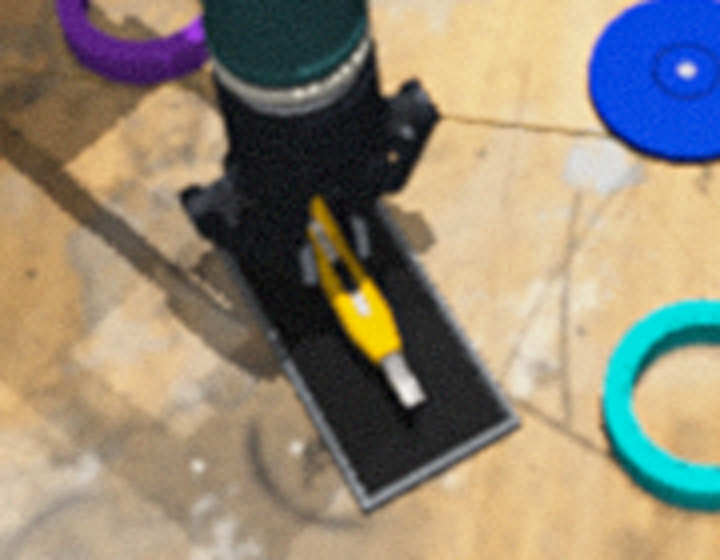

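```bash
python3 -m pendant '[0,0,0,0,0,-14,0, 0,0,0,0,0,-9,0, 0,0,0,0,0,-3,0, 0,0,0,0,0,0,0, 0,0,0,0,0,0,0.5, 0,0,0,0,0,0,0.5, 0,0,0,0,0,0,0.5, 0,0,0,0,0,0,0.5]' && python3 -m pendant '[0,0,0,0,0,15,0.5, 0,0,0,0,0,35,0.5, 0,0,0,0,0,50,0.5, 0,0,0,0,0,40,0.5, 0,0,-8,-10,52,0,0.5, 0,0,-8,-10,52,0,0.5, 0,0,-8,-10,52,0,0.5, 0,0,-8,-10,52,0,0.5, 0,0,-7,-10,52,0,0.5, 0,0,0,0,0,0,0.5]'
python3 - <<'E'
from h import *
p,d=snap("side","s3"); 
cv2.imwrite('pics/c4.png',cv2.resize(p[90:390,140:400],None,fx=2.6,fy=2,interpolation=2)[:,:,::-1])
E
```

```text
time: 6.95
ee_pos: [0.4764, -0.2352, 0.0181]
ee_rot: [-3.142, -0.0, 2.251]
ft_force: [-0.2, -0.0, 0.4]
grip_width: 0.043
finger_force: 0.0
time: 8.2
ee_pos: [0.4259, 0.0276, 0.1596]
ee_rot: [3.139, -0.001, 1.576]
ft_force: [-0.1, 0.0, 1.6]
grip_width: 0.0426
finger_force: 0.0
```

View pics/c4.png

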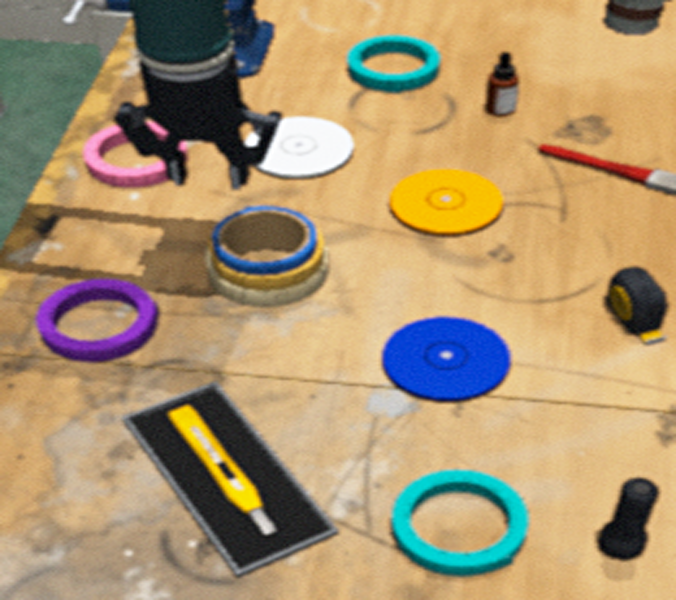

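```bash
python3 -m pendant '[0,0,0,1,-2,-20,0.5, 0,0,0,0,0,-35,0.5, 0,0,0,0,0,-25,0.5, 0,0,0,0,0,-12,0.5, 0,0,0,0,0,0,0, 0,0,0,0,0,0,0, 0,0,0,0,0,0,0, 0,0,0,0,0,0,0, 0,0,0,0,0,0,0, 0,0,0,0,0,0,0]' 40
python3 - <<'E'
from h import *
p,d=snap("side","s4"); cv2.imwrite('pics/c5.png',cv2.resize(p[150:250,180:320],None,fx=5,fy=5,interpolation=2)[:,:,::-1])
m=cv2.inRange(cv2.cvtColor(p,cv2.COLOR_RGB2HSV),np.array((0,0,150)),np.array((180,50,255)))
k=m*0; cv2.circle(k,(255,164),32,255,-1); m&=k
c=max(cv2.findContours(m,0,1)[0],key=cv2.contourArea);print(cv2.minEnclosingCircle((plane("side",c[:,0],.01)[:,:2]*1000).astype(np.float32)))
E
```

```text
time: 9.5
ee_pos: [0.4278, 0.0228, 0.0667]
ee_rot: [3.141, 0.0, 1.57]
ft_force: [0.8, 1.2, 0.4]
grip_width: 0.0071
finger_force: 39.8
((457.1654357910156, 244.98321533203125), 58.32035827636719)
```

View pics/c5.png

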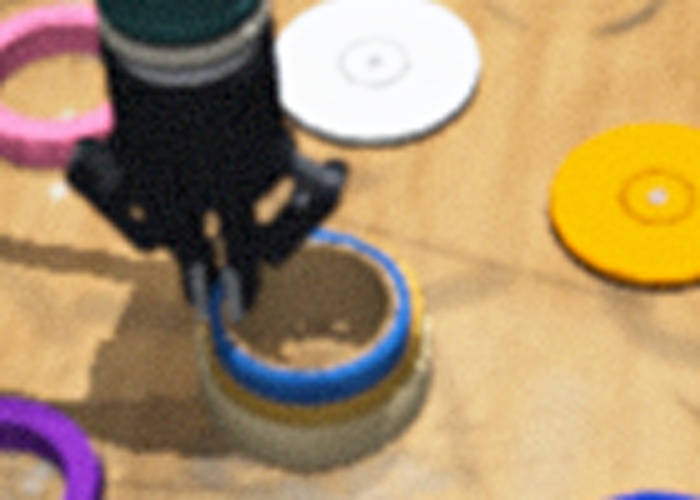

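```bash
python3 -m pendant '[0,0,0,0,0,8,0, 0,0,0,0,0,20,0, 0,0,0,0,0,40,0, 0,0,0,0,0,20,0, 0,0,0,0,0,0,0]'
python3 - <<'E'
from h import *
p,d=snap("top","t5"); p,d=snap("side","s5"); hsv=cv2.cvtColor(p,cv2.COLOR_RGB2HSV)
P=cloud("side",d); k=(abs(P[...,0]-.47)<.08)&(abs(P[...,1]-.025)<.08)&(cv2.inRange(hsv,np.array((100,90,60)),np.array((125,255,255)))>0)
q=P[k&(P[...,2]>.1)]; print(len(q),q.min(0),q.max(0))
zz=np.load('pics/t5.npz'); A=cv2.resize(zz['p'][180:290,230:370],None,fx=4,fy=4,interpolation=2); B=cv2.resize(p[110:250,180:350],None,fx=3.2,fy=3.2,interpolation=2)[:440]
h=min(len(A),len(B)); cv2.imwrite('pics/c6.png',cv2.resize(np.hstack([A[:h],B[:h]])[:,:,::-1],(800,320)))
E
```

```text
time: 10.18
ee_pos: [0.4287, 0.0227, 0.1566]
ee_rot: [3.137, 0.0, 1.57]
ft_force: [0.2, 0.7, -0.7]
grip_width: 0.0071
finger_force: 39.6
346 [ 0.42439414 -0.03379466  0.14411724] [0.51721926 0.06155961 0.42581438]
```

View pics/c6.png

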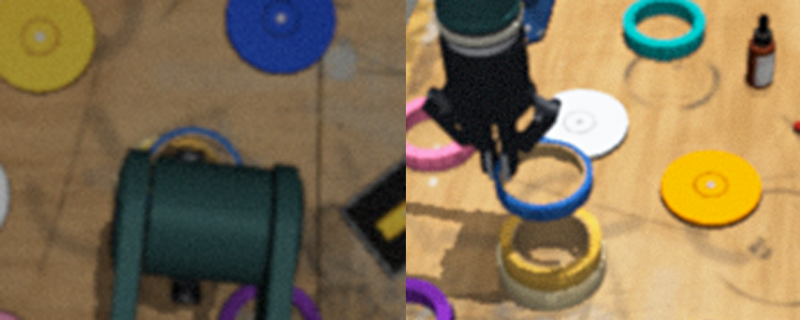

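```bash
python3 -m pendant '[0,0,0,35,-20,0,0, 0,0,0,35,-20,0,0, 0,0,0,35,-21,0,0, 0,0,0,35,-21,0,0, 0,0,0,35,-20,-20,0, 0,0,0,0,0,-40,0, 0,0,0,0,0,-30,0, 0,0,0,0,0,-25,0, 0,0,0,0,0,-12,0, 0,0,0,0,0,0,0]'
python3 - <<'E'
from h import *
p,d=snap("side","s6"); cv2.imwrite('pics/c7.png',cv2.resize(p[200:320,240:390],None,fx=4,fy=4,interpolation=2)[:,:,::-1])
E
```

```text
time: 11.52
ee_pos: [0.6015, -0.079, 0.0258]
ee_rot: [-3.139, -0.001, 1.57]
ft_force: [1.0, 0.1, -0.1]
grip_width: 0.0071
finger_force: 39.6
```

View pics/c7.png

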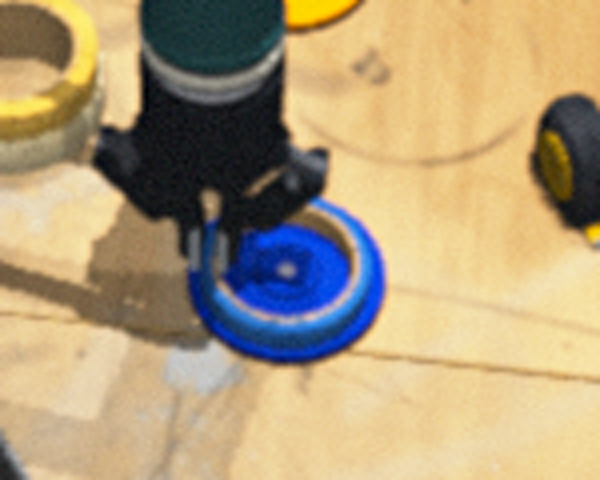

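```bash
python3 -m pendant '[0,0,0,-2,0,-3,0, 0,0,0,0,0,0,0, 0,0,0,0,0,0,0.5, 0,0,0,0,0,0,0.5, 0,0,0,0,0,0,0.5, 0,0,0,0,0,15,0.5, 0,0,0,0,0,40,0.5, 0,0,0,0,0,50,0.5, 0,0,0,0,0,20,0.5, 0,0,0,0,0,0,0.5]'
python3 - <<'E'
from h import *
def circ(n,f,name,uv,h,lo,hi,r):
    z=np.load(f'pics/{f}.npz'); hsv=cv2.cvtColor(z['p'],cv2.COLOR_RGB2HSV)
    m=cv2.inRange(hsv,np.array(lo),np.array(hi)); k=np.zeros_like(m); cv2.circle(k,uv,r,255,-1); m&=k
    m=cv2.morphologyEx(m,cv2.MORPH_OPEN,np.ones((2,2)))
    c=max(cv2.findContours(m,0,1)[0],key=cv2.contourArea)
    Q=(plane(n,c[:,0],h)[:,:2]*1000).astype(np.float32); print(n,name,cv2.minEnclosingCircle(Q))
snap("top","t7"); p,d=snap("side","s7")
for n,f,uv in(("top","t7",(290,245)),("side","s7",(242,212))):
    circ(n,f,"amber",uv,.054,(15,110,70),(32,255,255),36)
for n,f in(("top","t7"),("side","s7")):
    P=cloud(n,np.load(f'pics/{f}.npz')['d']); Z=P[...,2]
    for nm,cx,cy,a,b in(("amber",.47,.025,.048,.062),("blue",.645,-.08,.023,.036)):
        q=P[(abs(P[...,0]-cx)<.07)&(abs(P[...,1]-cy)<.07)&(Z>a)&(Z<b)]
        print(n,nm,len(q),cv2.minEnclosingCircle((q[:,:2]*1000).astype(np.float32)),np.percentile(q,[2,98],axis=0))
A=cv2.resize(p[160:310,180:380],None,fx=3.9,fy=3.9,interpolation=2); cv2.imwrite('pics/c8.png',A[:,:,::-1])
E
```

```text
time: 12.82
ee_pos: [0.6021, -0.0796, 0.1533]
ee_rot: [3.135, 0.002, 1.57]
ft_force: [-0.7, -0.5, 0.3]
grip_width: 0.0427
finger_force: 0.0
top amber ((468.93328857421875, 22.115278244018555), 54.52257537841797)
side amber ((458.970458984375, 37.066917419433594), 98.98294067382812)
top amber 446 ((468.620849609375, 28.974716186523438), 53.2635612487793) [[ 0.42080667 -0.01551534  0.04880863]
 [ 0.51860847  0.07648943  0.05878547]]
top blue 72 ((640.2633056640625, -68.31683349609375), 43.02402877807617) [[ 0.60035279 -0.08019563  0.02321941]
 [ 0.67966442 -0.03763937  0.03144779]]
side amber 647 ((468.22589111328125, 24.92364501953125), 54.93430709838867) [[ 0.42063081 -0.0244176   0.04856512]
 [ 0.51886115  0.07465027  0.05768195]]
side blue 492 ((644.0753173828125, -85.50898742675781), 49.259254455566406) [[ 0.60009436 -0.1319442   0.02355932]
 [ 0.68899103 -0.04019764  0.03146819]]
```

View pics/c8.png

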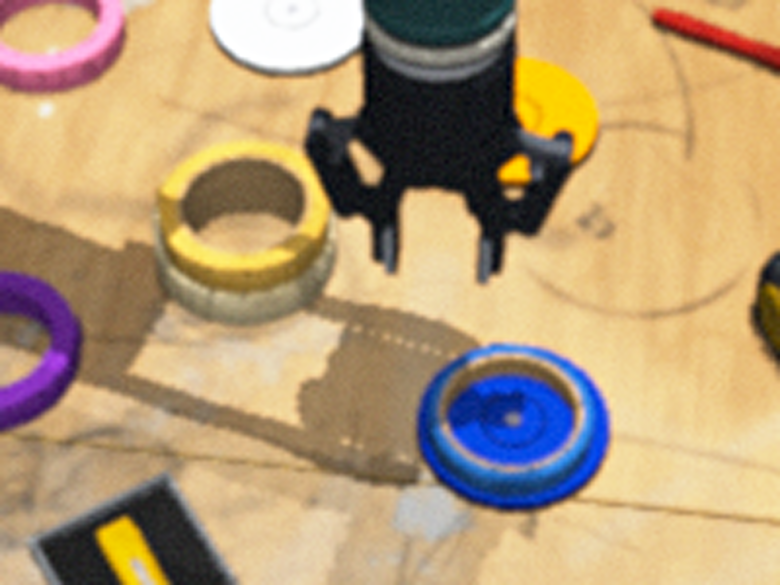

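```bash
python3 -m pendant '[0,0,0,-36,21,0,0.5, 0,0,0,-36,21,0,0.5, 0,0,0,-36,21,0,0.5, 0,0,0,-36,21,0,0.5, 0,0,0,-35,20,0,0.5, 0,0,0,0,0,-35,0.5, 0,0,0,0,0,-40,0.5, 0,0,0,0,0,-23,0.5, 0,0,0,0,0,-10,0.5, 0,0,0,0,0,0,0.5]' && python3 -m pendant '[0,0,0,0,0,0,0, 0,0,0,0,0,0,0, 0,0,0,0,0,0,0, 0,0,0,0,0,0,0, 0,0,0,0,0,0,0, 0,0,0,0,0,0,0]' 60 && python3 -m pendant '[0,0,0,0,0,8,0, 0,0,0,0,0,20,0, 0,0,0,0,0,40,0, 0,0,0,0,0,20,0, 0,0,0,0,0,0,0]'
python3 - <<'E'
from h import *
p,d=snap("side","s8"); hsv=cv2.cvtColor(p,cv2.COLOR_RGB2HSV)
P=cloud("side",d); m=cv2.inRange(hsv,np.array((15,110,70)),np.array((32,255,255)))>0
q=P[m&(abs(P[...,0]-.47)<.08)&(abs(P[...,1]-.025)<.08)&(P[...,2]>.09)&(P[...,2]<.2)]; print(len(q),np.percentile(q,[1,99],axis=0))
t=q[(q[:,2]>np.percentile(q[:,2],50))]; A=np.c_[t[:,:2],np.ones(len(t))]; 
cv2.imwrite('pics/c9.png',cv2.resize(p[110:250,180:350],None,fx=4,fy=4,interpolation=2)[:,:,::-1])
E
```

```text
time: 14.18
ee_pos: [0.4205, 0.0248, 0.0402]
ee_rot: [-3.139, -0.0, 1.57]
ft_force: [-0.2, -0.3, 1.0]
grip_width: 0.0426
finger_force: 0.0
time: 14.92
ee_pos: [0.4222, 0.0246, 0.042]
ee_rot: [3.14, 0.0, 1.57]
ft_force: [1.0, -1.6, 3.4]
grip_width: 0.0148
finger_force: 66.0
time: 15.55
ee_pos: [0.4219, 0.0249, 0.1306]
ee_rot: [3.139, -0.0, 1.57]
ft_force: [0.7, 0.6, -2.2]
grip_width: 0.0148
finger_force: 65.8
930 [[ 0.41253605 -0.02938502  0.11867395]
 [ 0.52116262  0.06897485  0.18022061]]
```

View pics/c9.png

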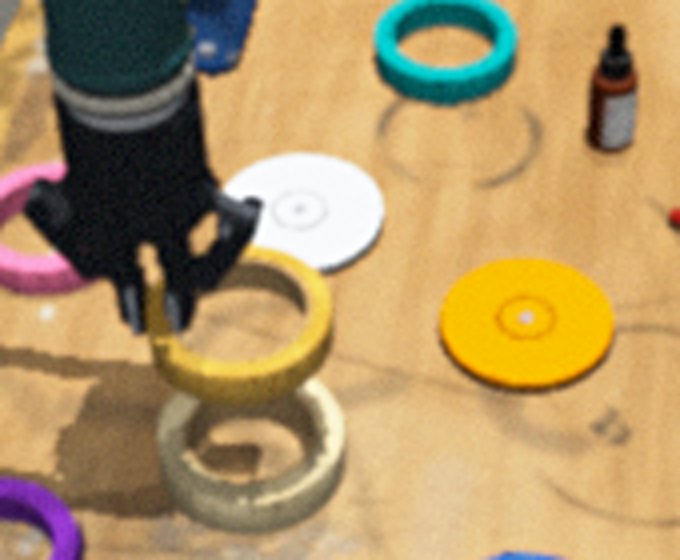

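```bash
python3 -m pendant '[0,0,0,30,28,5,0, 0,0,0,30,28,5,0, 0,0,0,31,28,0,0, 0,0,0,31,28,0,0, 0,0,0,30,29,-10,0, 0,0,0,0,0,-40,0, 0,0,0,0,0,-36,0, 0,0,0,0,0,-20,0, 0,0,0,0,0,-8,0, 0,0,0,0,0,0,0]'
python3 - <<'E'
from h import *
p,d=snap("side","s9"); cv2.imwrite('pics/c10.png',cv2.resize(p[120:240,240:390],None,fx=5,fy=5,interpolation=2)[:,:,::-1])
E
```

```text
time: 16.85
ee_pos: [0.5724, 0.1657, 0.0241]
ee_rot: [-3.139, 0.0, 1.57]
ft_force: [0.6, -1.4, -1.9]
grip_width: 0.015
finger_force: 66.0
```

View pics/c10.png

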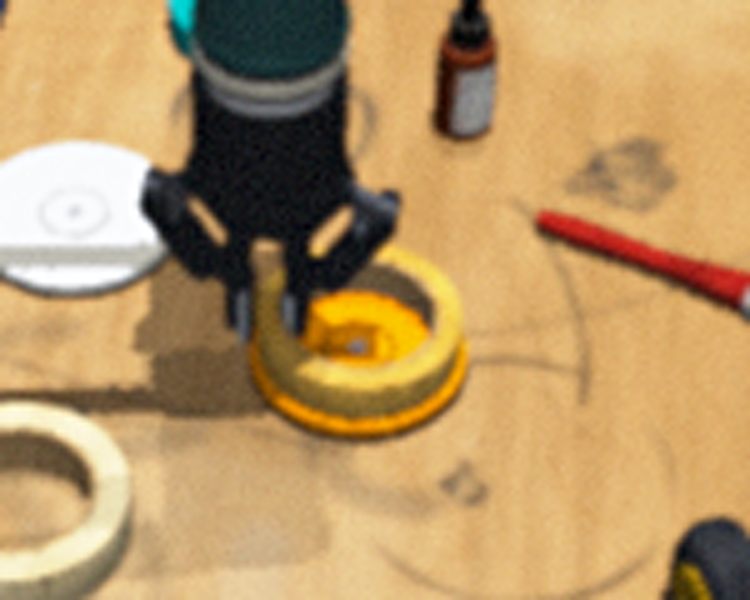

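```bash
python3 -m pendant '[0,0,0,0,0,-2,0, 0,0,0,0,0,0,0, 0,0,0,0,0,0,0.5, 0,0,0,0,0,0,0.5, 0,0,0,0,0,0,0.5, 0,0,0,0,0,15,0.5, 0,0,0,0,0,40,0.5, 0,0,0,0,0,50,0.5, 0,0,0,-20,0,20,0.5, 0,0,0,-20,0,0,0.5]'
python3 - <<'E'
from h import *
snap("top","t10"); p,d=snap("side","s10")
for n,f in(("top","t10"),("side","s10")):
    P=cloud(n,np.load(f'pics/{f}.npz')['d']); Z=P[...,2]
    for nm,cx,cy,a,b in(("cream",.47,.025,.025,.036),("blue",.645,-.08,.023,.036),("amber",.62,.163,.029,.042)):
        q=P[(abs(P[...,0]-cx)<.07)&(abs(P[...,1]-cy)<.07)&(Z>a)&(Z<b)]
        if len(q): print(n,nm,len(q),cv2.minEnclosingCircle((q[:,:2]*1000).astype(np.float32)),np.percentile(q,[1,99],axis=0).round(3).tolist(), 'medz',np.median(q[:,2]))
A=cv2.resize(p[130:310,180:380],None,fx=3.3,fy=3.3,interpolation=2); B=cv2.resize(np.load('pics/t10.npz')['p'],(448,336)); cv2.imwrite('pics/c11.png',A[:,:,::-1])
E
```

```text
time: 18.15
ee_pos: [0.535, 0.1662, 0.1531]
ee_rot: [3.134, -0.002, 1.57]
ft_force: [-0.4, 0.2, -0.6]
grip_width: 0.043
finger_force: 0.0
top cream 616 ((466.7729797363281, 31.949005126953125), 57.128273010253906) [[0.414, -0.023, 0.025], [0.521, 0.084, 0.035]] medz 0.029261056653316575
top blue 277 ((644.5159301757812, -83.22534942626953), 47.55748748779297) [[0.6, -0.128, 0.023], [0.691, -0.038, 0.034]] medz 0.02743952451838405
top amber 67 ((636.4461669921875, 158.5183563232422), 48.71780014038086) [[0.618, 0.115, 0.03], [0.673, 0.201, 0.039]] medz 0.03356284918565322
side cream 798 ((466.94110107421875, 28.88549041748047), 58.454246520996094) [[0.414, -0.026, 0.025], [0.521, 0.082, 0.034]] medz 0.029888730413043962
side blue 503 ((644.1527099609375, -83.9856948852539), 50.419227600097656) [[0.599, -0.132, 0.023], [0.69, -0.039, 0.032]] medz 0.027688193304712838
side amber 532 ((620.8841552734375, 163.41598510742188), 55.52874755859375) [[0.57, 0.111, 0.029], [0.671, 0.214, 0.039]] medz 0.03410151685662999
```

View pics/c11.png

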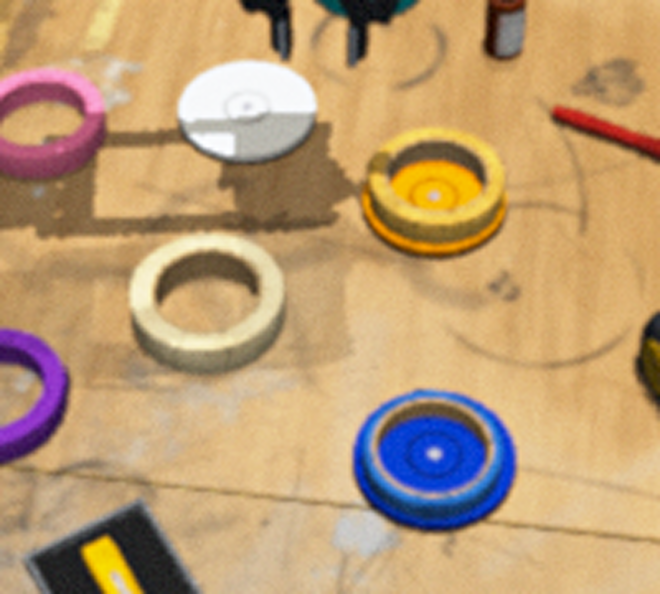

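```bash
python3 -m pendant '[0,0,0,-29,-34,0,0.6, 0,0,0,-29,-34,0,0.6, 0,0,0,-29,-34,0,0.6, 0,0,0,-29,-35,0,0.6, 0,0,0,0,0,-40,0.6, 0,0,0,0,0,-40,0.6, 0,0,0,0,0,-35,0.6, 0,0,0,0,0,-15,0.6, 0,0,0,0,0,-4,0.6, 0,0,0,0,0,0,0.6]' && python3 -m pendant '[0,0,0,0,0,0,0, 0,0,0,0,0,0,0, 0,0,0,0,0,0,0, 0,0,0,0,0,0,0, 0,0,0,0,0,0,0, 0,0,0,0,0,0,0]' 70 && python3 -m pendant '[0,0,0,0,0,8,0, 0,0,0,0,0,20,0, 0,0,0,0,0,40,0, 0,0,0,0,0,10,0, 0,0,0,0,0,0,0]'
python3 - <<'E'
from h import *
p,d=snap("side","s12"); P=cloud("side",d)
q=P[(P[...,0]>.45)&(P[...,0]<.55)&(abs(P[...,1]-.03)<.08)&(P[...,2]>.055)&(P[...,2]<.13)]; print(len(q),np.percentile(q,[1,99],axis=0))
E
```

```text
time: 19.5
ee_pos: [0.4186, 0.0287, 0.0154]
ee_rot: [3.14, 0.0, 1.57]
ft_force: [0.5, 0.5, 0.6]
grip_width: 0.0515
finger_force: 0.0
time: 20.25
ee_pos: [0.4185, 0.0285, 0.0153]
ee_rot: [3.139, 0.001, 1.57]
ft_force: [-0.1, -1.5, 5.7]
grip_width: 0.0187
finger_force: 72.1
time: 20.88
ee_pos: [0.4173, 0.0289, 0.0921]
ee_rot: [3.141, -0.0, 1.57]
ft_force: [0.4, -0.5, -1.6]
grip_width: 0.0187
finger_force: 72.1
895 [[ 0.45096224 -0.0285349   0.07697697]
 [ 0.52226658  0.07872153  0.11048807]]
```

```bash
python3 -m pendant '[0,0,0,-1,40,0,0, 0,0,0,-2,45,0,0, 0,0,0,-2,45,0,0, 0,0,0,-2,45,0,0, 0,0,0,-2,44,0,0, 0,0,0,0,0,-25,0, 0,0,0,0,0,-25,0, 0,0,0,0,0,-12,0, 0,0,0,0,0,0,0, 0,0,0,0,0,0,0]'
python3 - <<'E'
from h import *
p,d=snap("side","s13"); cv2.imwrite('pics/c12.png',cv2.resize(p[100:210,180:330],None,fx=5,fy=5,interpolation=2)[:,:,::-1])
E
```

```text
time: 22.18
ee_pos: [0.409, 0.2478, 0.0309]
ee_rot: [3.141, -0.0, 1.57]
ft_force: [-0.9, -0.5, -0.8]
grip_width: 0.0186
finger_force: 72.2
```

View pics/c12.png

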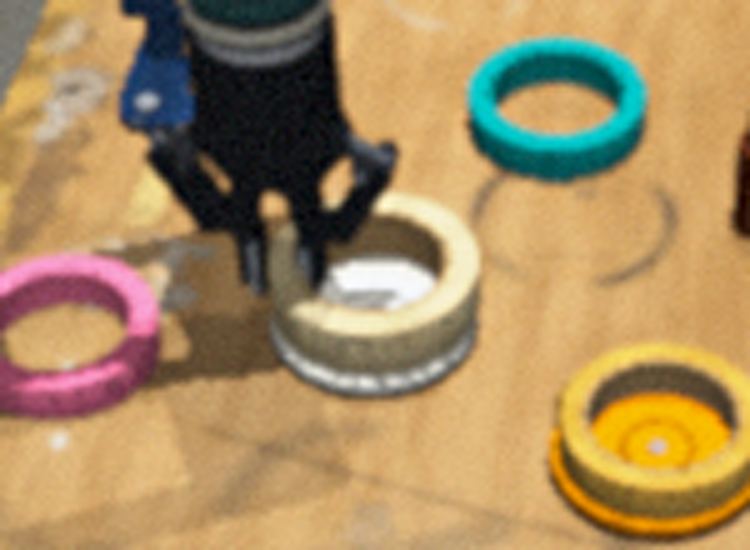

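```bash
python3 -m pendant '[0,0,0,0,0,-4,0, 0,0,0,0,0,-1,0, 0,0,0,0,0,0,0, 0,0,0,0,0,0,0.6, 0,0,0,0,0,0,0.6, 0,0,0,0,0,0,0.6, 0,0,0,0,0,0,0.6, 0,0,0,0,0,20,0.6, 0,0,0,0,0,45,0.6, 0,0,0,0,0,50,0.6]' && python3 -m pendant '[0,0,0,-10,40,10,0.6, 0,0,0,-20,40,10,0.6, 0,0,0,-30,40,10,0.6, 0,0,0,-30,30,0,0.6, 0,0,0,0,0,0,0.6, 0,0,0,0,0,0,0.6]'
python3 - <<'E'
from h import *
np.set_printoptions(suppress=True)
t,_=snap("top","t14"); p,d=snap("side","s14")
for n,f in(("top","t14"),("side","s14")):
    P=cloud(n,np.load(f'pics/{f}.npz')['d']); Z=P[...,2]
    for nm,cx,cy,a,b in(("cream",.457,.245,.034,.05),("blue",.645,-.08,.023,.036),("amber",.62,.163,.029,.042)):
        q=P[(abs(P[...,0]-cx)<.07)&(abs(P[...,1]-cy)<.07)&(Z>a)&(Z<b)]
        if len(q)>50:
            pl=np.linalg.lstsq(np.c_[q[:,:2],np.ones(len(q))],q[:,2],rcond=None)[0]
            print(n,nm,len(q),cv2.minEnclosingCircle((q[:,:2]*1000).astype(np.float32)),'medz',np.median(q[:,2]),'slope',pl[:2])
for n,im,uv in(("top",t,(383,242)),("side",p,(227,328))):
    m=cv2.inRange(cv2.cvtColor(im,cv2.COLOR_RGB2HSV),np.array((18,120,80)),np.array((32,255,255))); k=m*0; cv2.circle(k,uv,45,255,-1); m&=k
    c=max(cv2.findContours(m,0,1)[0],key=cv2.contourArea); print(cv2.minAreaRect((plane(n,c[:,0],.017)[:,:2]*1000).astype(np.float32)))
for n in("0","14"):
    P=cloud("side",np.load(f'pics/side0.npz' if n=="0" else 'pics/s14.npz')['d'])
    for uv in((333,133),(384,241)):
        w=P[uv[1]-14:uv[1]+14,uv[0]-12:uv[0]+12].reshape(-1,3); w=w[(w[:,2]>.03)&(w[:,2]<.12)]; print(n,w.mean(0))
cv2.imwrite('pics/c13.png',cv2.resize(p[80:380,140:430],None,fx=2,fy=2,interpolation=2)[:,:,::-1])
E
```

```text
time: 23.48
ee_pos: [0.4078, 0.2475, 0.1407]
ee_rot: [-3.14, 0.001, 1.57]
ft_force: [0.7, 1.1, -1.1]
grip_width: 0.0512
finger_force: 0.0
time: 24.22
ee_pos: [0.3186, 0.3975, 0.1701]
ee_rot: [3.141, 0.001, 1.57]
ft_force: [-0.4, -0.2, 0.3]
grip_width: 0.0512
finger_force: 0.0
top cream 668 ((457.5074768066406, 249.19944763183594), 57.0468635559082) medz 0.03889826409591035 slope [-0.0006518   0.00276854]
top blue 285 ((644.1817626953125, -83.42201232910156), 47.44580078125) medz 0.027182997174161727 slope [-0.00867636  0.00461271]
top amber 434 ((620.0834350585938, 167.18551635742188), 53.163265228271484) medz 0.03325509381686331 slope [ 0.00293991 -0.00023372]
side cream 624 ((457.50347900390625, 246.00123596191406), 58.69488525390625) medz 0.039805849471667376 slope [ 0.00409655 -0.00118008]
side blue 486 ((643.07861328125, -85.20851135253906), 49.26656723022461) medz 0.02782540999832256 slope [ 0.00086071 -0.00320865]
side amber 533 ((620.373779296875, 163.9428253173828), 54.96632766723633) medz 0.03367958492919543 slope [ 0.00523006 -0.00317707]
((476.8595886230469, -233.97039794921875), (22.645198822021484, 135.57469177246094), 39.13221740722656)
((475.0721740722656, -235.36666870117188), (25.138809204101562, 140.41925048828125), 38.762779235839844)
0 [0.65934044 0.34552727 0.05971022]
0 [ 0.80433658 -0.00448851  0.05165798]
14 [0.65955954 0.34557757 0.05894143]
14 [ 0.80412464 -0.00408363  0.05142032]
```

View pics/c13.png

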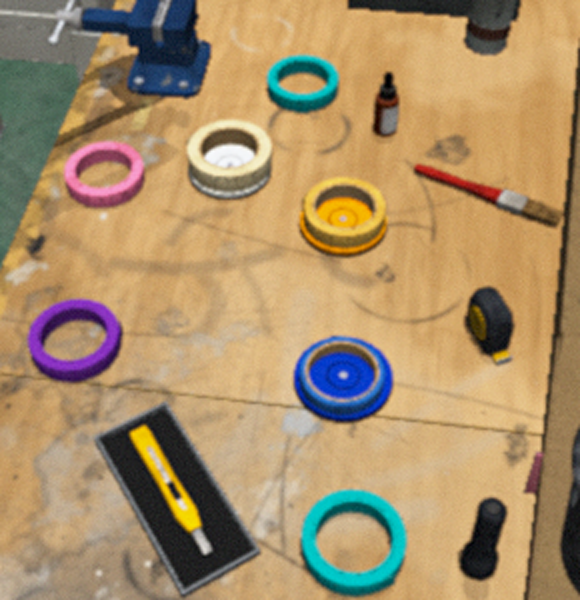

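```bash
python3 -c "from rig import order; print(order.close_job())"
```

```text
the job is handed in; nothing more can be done
None
```

I handed the job in at about 24 s of the 102 s; `order.close_job()` returned no verdict. The last pictures show all three rolls flat on their own stands (blue about 5 mm off centre, the other two about 4 mm or less), the cutter lengthwise in the tray about 2 mm off centre, and the bottle and tape measure unmoved.

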